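# Clear the setting block and hold the receiver lift at the top of its cam

### The arm

A 7-joint arm with a two-finger parallel gripper is mounted at the origin on the work surface. World frame = base frame: x ahead of the robot, y to its left, z up, the work surface at z = 0. Lengths are in m, angles in rad, forces in N, time in s.
With the tool pointing down it reaches from about 0.4 to 0.85 m from the base axis. Payload 10.4 kg.
Tool frame: the origin (TCP) lies at the very end of the fingers, on their centre line; the grasp point (between the pads) lies 19 mm behind it; z points along the fingers, y is the line along which they close (so a half turn about z gives the same grasp; the last joint's range is limited). The gripper opens to 87 mm and grips with 3 to 60 N. Pads are 19 mm wide; open, the fingers measure 117 mm over their backs; the gripper's body (75 mm by 190 mm) begins 51 mm behind the grasp point.
Start: joints at [-1.206, 0.332, -0.065, 1.46, 0.022, 1.35, -0.088], TCP at [0.236, 0.579, 0.2] pointing down, gripper open.
Joint ranges: [-2.6, 2.6], [-0.5, 2.12], [-1.47, 1.34], [0.16, 2.42], [-1.27, 4.41], [0.06, 2.06], [-2.6, 2.6]. Speed limits (rad/s): [2.22, 2.22, 2.79, 2.79, 3.14, 3.14, 3.14].

### API

Orientations are given as a unit quaternion [x, y, z, w].
In Python, from bench import * gives the robot as it stands.
- The arm moves only by the tool step_arm, never from a script. Its arguments are lists of equal length, an entry for each row: "delta_pos": the shift along the world's x, y, z in units of 25 mm (1.0 is 25 mm), a list of three; "turn": the turn about the world's z in units of 0.12 rad (1.0 is 0.12 rad). In form: {"delta_pos": [[tx, ty, tz], ...], "turn": [turn, ...]}. A call has 1 to 12 rows; each row shifts and turns the commanded pose from where the row before left it; what a row does not reach is not made up. A row lasts 1/10 s, in which the tool goes at most 50 mm and 8.59 degrees, less where a joint would pass 70% of its speed; a pose out of reach is approached as far as the arm can. A call with a number of a shift or a turn outside -1 to 1 is refused whole. A call with a gripper value outside its range is refused whole. "grip" is the closure, from 0 (fully open) to 1 (shut), set as the call begins (left out, the last holds). The fingers move at their own pace and stop on an object; "newtons" is the grip in N (left out, the last holds). Time passes only in rows, so rows that do not move let the fingers close. It gives the time, the measured TCP pose, the force, the opening and the grip force at its end, in the units of the state.
- read_state(): the state, without advancing time (a new reading comes with each control period).
- camera(name): name is "side" or "top"; returns a dict with "image" (480x640x3 uint8, red, green, blue), "z_map" (480x640 float32, m along the optical axis (not along the pixel's ray), 0 where there is no reading), "mtx" (3x3 intrinsics, pixels), "view" (4x4, takes a point from world to camera coordinates). Camera axes: x right, y up, looking along -z (the intrinsics and any distortion apply to the point x, -y, -z); pixel columns grow to the right and rows downward; lengths in m; the calibration is good to about 2 mm. A picture is of the moment at which its call begins.
- close_job(): hands the job in; it is judged then, once.
The state is a dict: "time": time; "joint_positions": joint angles; "joint_vel": joint speeds; "joint_torque": joint torques, N m; "ee_pos": TCP position; "eef_rot": TCP orientation; "ft_force": force on the tool from outside, world axes, zero at the start; "torque": the same for the moment, N m; "width": finger opening in m; "grip_force": force on a finger pad.
Only numpy, scipy, OpenCV 4.12 (cv2) and the standard library are available. Lean on these libraries where they do the work, as an engineer would, in place of code of your own. Each camera call takes 0.05 s, during which the arm holds its last target. There are 200 camera calls.

### The job

The blue setting block is still standing on the platform of the cam lift: put it back, fully home, in its own blue storage slot. Then turn the red-handled cam lever up to the lift's highest point, so that the platform with the glass receiver beaker is fully raised, and finish while still holding it there: it springs back if let go. Keep the beaker standing on the platform, and leave the other things on the table as they are.

Things in the scene. Friction and masses are not known exactly. Their poses are not given: they have to be found in the camera images.
- blue_block_center (a point): Centre (half-way up) of the loose blue setting block: an upright square bar 24 x 24 mm, 70 mm tall, with a grey band, about 0.1 kg, standing on the lift's platform beside the beaker (its centre about 90 mm from the beaker's axis, on the lever's side). Axes: z up along the bar, x and y square to its sides.
- blue_slot_mouth (a point): Centre of the mouth of the blue block's storage slot: a fixed blue socket 56 x 56 mm, 35 mm high on the table, with a square hole 28 x 28 mm, 25 mm deep, with a 3 mm chamfer round the mouth. x and y are square to the hole, z up. A block fully home stands on the hole's floor with its centre 10 mm above this point and its top 45 mm above it.
- yellow_slot_mouth (a point): Mouth of an identical yellow socket, empty; it belongs to the yellow block and stays empty.
- red_slot_mouth (a point): Mouth of an identical red socket, with the red block in it. The three sockets stand on the table in a row to the right of the lift, about 100 mm apart, in any order.
- red_block_center (a point): Centre of the red block (same sizes as the blue one), standing in the red socket. Leave it.
- yellow_block_center (a point): Centre of the yellow block (same sizes), standing on the table at the back. Leave it.
- lift_pivot (a point): Point on the horizontal turning axis of the cam lever, in the middle of the length of its handle, 75 mm above the table; it does not move as the lever turns. It belongs to the fixed cam lift: a black base 150 x 200 mm (x, y) with blue front edge and an aluminium platform. Its y axis is the turning axis and points from the lift towards the lever's side; the lift's centre lies 148 mm from this point towards -y. Its x axis is level and points away from the robot, z up.
- lever_grip (a point): Middle of the lever's red handle: a round bar of 16 mm diameter, 68 mm long, level, parallel to the turning axis, 85 mm from it, with its outer end free (clear all round). The steel lever arm (10 mm thick) is at the handle's inner end, 43 mm from this point towards the lift; the platform's edge is 63 mm from this point.
- lever (a joint): Angle of the cam lever. 0: at rest on its lower stop, leaning towards the robot (lift_pivot's -x), 10 degrees above level. It grows as the handle is carried up and away from the robot. Highest lift at 1.40, when the lever points straight up, handle right above the axis; beyond that (stop at 2.10) the platform sinks again. A return spring pulls the lever back to 0 when let go: about 5 N at the handle.
- platform_top (a point): Centre of the top of the platform, 130 x 170 mm (x, y), 120 mm above the table when down; the cam raises it by 15 mm.
- beaker: Loose glass receiver beaker, 60 mm across, 75 mm tall, 0.09 kg, standing on the platform, on the half away from the lever. Origin: centre of its underside, z up.
- spare_beaker: Loose glass beaker, 72 mm across, 90 mm tall, on the table at the back. Leave it.
- water: Loose white bottle with blue cap, 70 mm across, 160 mm tall, at the back right. Leave it.
- syringe: Small white plastic syringe lying on the table at the left, 110 mm long. Leave it.
- screwdriver: Screwdriver lying on the table at the left. Leave it.
Not all that is in view belongs to the job. Of the things that look like the part that bears red_block_center, the smaller one is meant. Of the things shaped like the part that bears blue_block_center, the blue one is meant.

How it is judged:
By the outcome, as a careful person would: the job done as asked, in the order asked, and still so for the second after the job is handed in, while the arm keeps its last pose, push and grip.
It also fails if it takes over 66 s, if anything falls off the work surface, if the arm or the gripper's body presses on something with over 40 N, if the wrist force passes 120 N, or if a joint passes its speed limit or range.

## Working session

There is one attempt and no reset: what is moved stays moved. The work goes in short steps, Python scripts to look and compute and a tool call to move; the robot and the scene stay as the last step left them, time stands still between calls to the robot, and variables do not carry over. Pictures are saved under pics/ and viewed, at most 10 in all, crops included, and the job is handed in when it is done.

Besides the shell and the picture viewer there is one more tool, called after ">>>" as name(argument=value, ...) on one line, values as JSON. step_arm: Moves the arm, as the interface text tells. Shifts and turns lie within -1 to 1; 1 stands for 25 mm of shift or 0.12 rad of turn. Its arguments: {"type":"object","properties":{"delta_pos":{"type":"array"},"turn":{"type":"array"},"grip":{"type":"number"},"newtons":{"type":"number"}},"required":["delta_pos","turn"]}

```bash
mkdir -p pics
cat > h.py <<'E'
from bench import *
import numpy as np, cv2
def cloud(c):
    z=c["z_map"];K=c["mtx"];v,u=np.mgrid[0:480,0:640]
    p=np.stack([(u-K[0,2])/K[0,0]*z,-(v-K[1,2])/K[1,1]*z,-z],-1)
    T=np.linalg.inv(c["view"]);return p@T[:3,:3].T+T[:3,3]
E
python3 - <<'E'
from h import *
s=read_state();print(s)
for n in("top","side"):
    c=camera(n);cv2.imwrite(f"pics/{n}0.png",c["image"][:,:,::-1]);P=cloud(c);np.savez(f"{n}0.npz",P=P,I=c["image"],z=c["z_map"],K=c["mtx"],V=c["view"])
    print(n,c["mtx"].tolist(),np.linalg.inv(c["view"]).round(3).tolist(),(c["z_map"]>0).mean(), [k for k in c])
E
```

```text
{'time': 0.0, 'joint_positions': array([-1.20558303,  0.33286452, -0.0646876 ,  1.46090571,  0.02164247,
        1.3498818 , -0.08849515]), 'joint_vel': array([-9.75588113e-04, -1.79047395e-03, -2.28546921e-04, -5.90543934e-04,
       -3.93613875e-05,  7.19395255e-04, -5.02212123e-04]), 'joint_torque': array([-2.68146387e-04, -6.23242164e+01,  2.46457115e-02, -3.89919555e+01,
       -6.13268302e-02,  3.92669009e-02,  1.19768747e-04]), 'ee_pos': array([0.23623047, 0.57820962, 0.19877552]), 'eef_rot': array([ 1.92682604e-01,  9.81260898e-01, -6.76953156e-04, -7.84928749e-05]), 'ft_force': array([ 0.92180538, -0.75595632,  0.11181072]), 'torque': array([-0.04037886, -0.02147678,  0.00120576]), 'grip_force': 0.0, 'width': 0.08731651626463968}
top [[483.9846026327236, 0.0, 325.33380688284086], [0.0, 483.9846026327236, 235.86151316343384], [0.0, 0.0, 1.0]] [[0.024, 0.992, -0.123, 0.429], [-1.0, 0.025, 0.004, 0.089], [0.007, 0.123, 0.992, 1.308], [0.0, 0.0, 0.0, 1.0]] 0.9960319010416666 ['image', 'z_map', 'mtx', 'view']
side [[575.2885835154178, 0.0, 323.25921321116164], [0.0, 575.2885835154178, 236.597955172545], [0.0, 0.0, 1.0]] [[0.741, 0.455, -0.495, -0.072], [-0.672, 0.499, -0.547, -0.664], [-0.002, 0.737, 0.675, 1.015], [0.0, 0.0, 0.0, 1.0]] 0.9958723958333333 ['image', 'z_map', 'mtx', 'view']
```

View pics/top0.png

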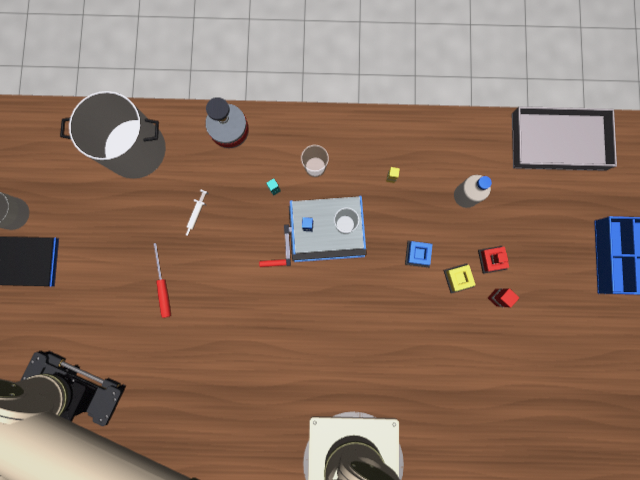

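View pics/side0.png

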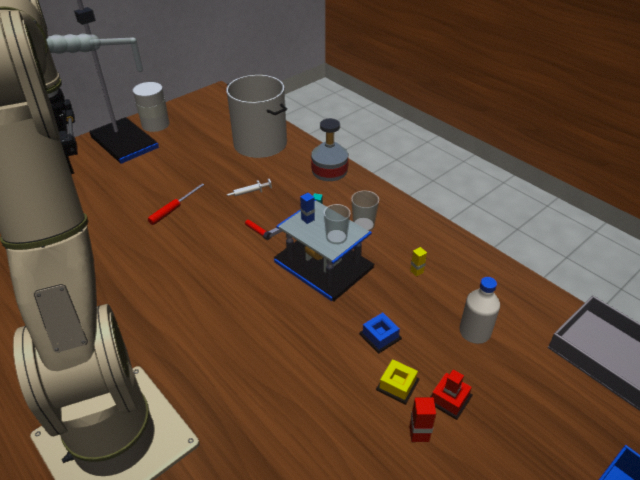

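The top view shows the blue block at (307,223) on the platform and the beaker at (346,221). The red handle is at (272,264) and the blue slot at (420,254). The side view shows the same items at (307,208), (336,225), (257,228) and (381,330).

```bash
cat > m.py <<'E'
from h import *
def rect(pts,n,name):
    r=cv2.minAreaRect((pts[:,:2]*1000).astype(np.float32));print(n,name,len(pts),"c",np.round(r[0],1),"size",np.round(r[1],1),"ang",round(r[2],1),"mean",pts.mean(0).round(4))
def masks(I):
    h=cv2.cvtColor(I,cv2.COLOR_RGB2HSV);H,S,V=[h[...,i].astype(int) for i in range(3)]
    ok=(S>140)&(V>50);return {"blue":ok&(H>100)&(H<130),"red":ok&((H<6)|(H>174)),"yel":ok&(H>24)&(H<35)}
if __name__=="__main__":
  for n in("top","side"):
    d=np.load(n+"0.npz");P=d["P"];M=masks(d["I"]);x,y,z=np.moveaxis(P,-1,0)
    def reg(m,x0,x1,y0,y1,z0,z1): return P[m&(x>x0)&(x<x1)&(y>y0)&(y<y1)&(z>z0)&(z<z1)]
    def go(name,*a):
        p=reg(*a)
        if len(p)>3: rect(p,n,name)
        else: print(n,name,len(p))
    A=np.ones_like(z,bool)
    go("blocktop",M["blue"],.3,.7,0,.3,.182,.2)
    go("blockall",M["blue"],.3,.7,0,.3,.13,.2)
    go("socket",M["blue"],.2,.6,-.3,-.05,.030,.042)
    go("handle",M["red"],.3,.5,.1,.35,.07,.12)
    go("platform",A,.3,.6,-.05,.25,.113,.125)
    go("beaker",A,.3,.6,-.05,.11,.185,.205)
    go("yelsock",M["yel"],.2,.6,-.5,-.05,.030,.042)
E
python3 m.py
```

```text
top blocktop 84 c [597.5 128.8] size [23.3 21.1] ang 89.1 mean [0.5975 0.1294 0.1896]
top blockall 95 c [597.3 128.9] size [23.3 21.5] ang 87.5 mean [0.5963 0.1294 0.1871]
top socket 314 c [ 547.9 -166.7] size [55.6 54.5] ang 84.0 mean [ 0.5475 -0.166   0.0351]
top handle 7 c [499.3 239.4] size [ 0.2 14.8] ang 1.9 mean [0.4992 0.2396 0.0915]
top platform 1576 c [573.4  77.3] size [ 67.8 180.1] ang 5.4 mean [0.5684 0.0822 0.1198]
top beaker 48 c [588.2  38. ] size [56.  22.2] ang 89.7 mean [0.5863 0.0372 0.1938]
top yelsock 37 c [ 482.7 -270.7] size [32.5 46.3] ang 19.1 mean [ 0.4807 -0.2795  0.0341]
side blocktop 100 c [594.5 128.6] size [25.6 23.7] ang 89.8 mean [0.5929 0.1268 0.1898]
side blockall 251 c [593.2 128.3] size [24.9 26.6] ang 3.6 mean [0.5912 0.1241 0.1717]
side socket 475 c [ 544.8 -167.2] size [59.3 58.4] ang 83.0 mean [ 0.5433 -0.1674  0.0355]
side handle 53 c [497.1 217.3] size [64.6  5.6] ang 90.0 mean [0.4982 0.2239 0.0946]
side platform 1399 c [563.8  77.7] size [ 72.3 186.8] ang 0.0 mean [0.5637 0.0756 0.1208]
side beaker 115 c [586.2  38.6] size [27.1 61. ] ang 0.1 mean [0.5838 0.031  0.1926]
side yelsock 567 c [ 482.5 -275.3] size [60.2 56.7] ang 17.4 mean [ 0.4812 -0.2762  0.0355]
```

```bash
cat > r.py <<'E'
from m import *
def cast(uv,K,V,h):
    T=np.linalg.inv(V);uv=np.asarray(uv,float)
    d=np.stack([(uv[:,0]-K[0,2])/K[0,0],-(uv[:,1]-K[1,2])/K[1,1],-np.ones(len(uv))],-1)@T[:3,:3].T
    return T[:3,3]+d*((h-T[2,3])/d[:,2])[:,None]
if __name__=="__main__":
  for n,box in(("top",(255,255,292,272)),("side",(240,215,272,240))):
    d=np.load(n+"0.npz");M=masks(d["I"])["red"];a,b,c,e=box;m=np.zeros_like(M);m[b:e,a:c]=M[b:e,a:c]
    v,u=np.nonzero(m);q=cast(np.c_[u,v],d["K"],d["V"],.092);rect(q,n,"handle cast");print(d["P"][m][:,2].round(3)[::12])
    # platform/lift directions: plateau edges
    P=d["P"];x,y,z=np.moveaxis(P,-1,0)
    g=((z>.112)&(z<.127)&(x>.45)&(x<.7)&(y>-.05)&(y<.18)).astype(np.uint8)
    g=cv2.morphologyEx(g,cv2.MORPH_OPEN,np.ones((3,3)));v,u=np.nonzero(g);rect(P[v,u],n,"plat all")
    B=masks(d["I"])["blue"]
    for k,(z0,z1,x0,x1,y0,y1) in {"slot":(.03,.042,.48,.6,-.22,-.1),"block":(.184,.196,.55,.65,.1,.16)}.items():
        s=(B&(z>z0)&(z<z1)&(x>x0)&(x<x1)&(y>y0)&(y<y1));v,u=np.nonzero(s);rect(cast(np.c_[u,v],d["K"],d["V"],(.035 if k=="slot" else .19)),n,k)
E
python3 r.py
```

```text
top handle cast 173 c [508.1 216.1] size [15.9 67.9] ang 5.0 mean [0.508  0.2165 0.092 ]
[0.093 0.095 0.096 0.099 0.094 0.1   0.102 0.098 0.096 0.095 0.093 0.091
 0.093 0.093 0.092]
top plat all 3200 c [606.6  80.7] size [132.2 181.3] ang 6.1 mean [0.6038 0.084  0.12  ]
top slot 314 c [ 547.7 -166.5] size [56.1 54.7] ang 84.2 mean [ 0.5475 -0.166   0.035 ]
top block 84 c [597.5 128.8] size [21.2 23.3] ang 1.4 mean [0.5975 0.1294 0.19  ]
side handle cast 142 c [504.8 221.5] size [18.1 70.2] ang 4.8 mean [0.505  0.2206 0.092 ]
[0.004 0.099 0.093 0.095 0.092 0.098 0.097 0.101 0.098 0.094 0.099 0.091]
side plat all 2114 c [603.4  82. ] size [137.4 185.8] ang 5.1 mean [0.5867 0.0693 0.1209]
side slot 475 c [ 543. -167.] size [60.  58.6] ang 82.6 mean [ 0.5437 -0.1672  0.035 ]
side block 91 c [593.7 127.1] size [28.3 30.4] ang 4.8 mean [0.5936 0.1275 0.19  ]
```

>>> step_arm(delta_pos=[[0.5, -1, 0.4], [0.8, -1, 0.4], [0.8, -1, 0.4], [0.8, -1, 0.4], [0.8, -1, 0.4], [0.8, -1, 0], [0.8, -1, 0], [0.8, -1, 0], [0.8, -1, 0], [0.8, -1, 0], [0.8, -1, 0], [0.8, -1, 0]], turn=[-0.7, -0.7, -0.7, -0.7, -0.7, -0.7, -0.7, -0.7, -0.7, -0.7, -0.7, -0.7], grip=0, newtons=20)

```text
time: 1.3
ee_pos: [0.4699, 0.2763, 0.2492]
eef_rot: [0.645, 0.764, -0.0, -0.0]
ft_force: [-0.8, -0.1, -0.3]
width: 0.0869
grip_force: 0.0
```

>>> step_arm(delta_pos=[[0.72, -0.84, 0], [0.72, -0.84, 0], [0.72, -0.84, 0], [0.72, -0.84, 0], [0.72, -0.84, 0], [0.72, -0.84, 0], [0.72, -0.84, 0], [0, 0, 0], [0, 0, 0]], turn=[-0.12, -0.12, -0.12, -0.12, -0.12, -0.12, -0.12, 0, 0])

```text
time: 2.2
ee_pos: [0.5949, 0.1301, 0.249]
eef_rot: [0.682, 0.732, -0.0, -0.0]
ft_force: [-0.5, 1.1, -0.8]
width: 0.0873
grip_force: 0.0
```

Run:
```python
from r import *
s=read_state();print(s["ee_pos"],s["eef_rot"],s["joint_positions"].round(2))
c=camera("side");I=c["image"][120:360,160:480];cv2.imwrite("pics/s1.png",cv2.resize(I,None,fx=2,fy=2)[:,:,::-1])
```

```text
[0.59487812 0.13008565 0.24897191] [ 6.81654757e-01  7.31673818e-01 -4.47889143e-04 -1.23259979e-04] [-0.62  0.28  0.41  1.45 -0.11  1.43 -0.13]
```

View pics/s1.png

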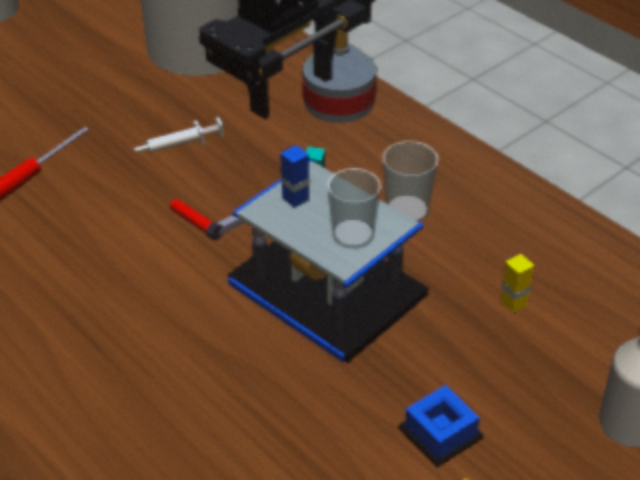

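The side crop shows the open fingers straddling the block, with the beaker and lever clear. I'll descend and grip.

>>> step_arm(delta_pos=[[0, 0, -0.8], [0, 0, -0.8], [0, 0, -0.8], [0, 0, -0.8], [0, 0, -0.64], [0, 0, 0]], turn=[0, 0, 0, 0, 0, 0])

```text
time: 2.85
ee_pos: [0.5929, 0.1323, 0.1513]
eef_rot: [0.68, 0.733, -0.002, -0.001]
ft_force: [-0.5, -0.9, 0.1]
width: 0.0869
grip_force: 0.0
```

>>> step_arm(delta_pos=[[0, 0, 0], [0, 0, 0], [0, 0, 0], [0, 0, 0], [0, 0, 0], [0, 0, 0], [0, 0, 0], [0, 0, 0]], turn=[0, 0, 0, 0, 0, 0, 0, 0], grip=1, newtons=25)

```text
time: 3.65
ee_pos: [0.5949, 0.1316, 0.1536]
eef_rot: [0.68, 0.733, 0.0, 0.0]
ft_force: [-0.7, 0.7, -0.2]
width: 0.031
grip_force: 0.0
```

>>> step_arm(delta_pos=[[0, 0, 0], [0, 0, 0], [0, 0, 0], [0, 0, 0]], turn=[0, 0, 0, 0])

```text
time: 4.05
ee_pos: [0.5948, 0.1316, 0.1536]
eef_rot: [0.68, 0.733, 0.0, 0.0]
ft_force: [-0.4, -0.2, -0.6]
width: 0.024
grip_force: 25.0
```

>>> step_arm(delta_pos=[[0, 0, 0.3], [0, 0, 0.8], [0, 0, 0.8], [0, 0, 0.8], [0, 0, 0.8], [0, 0, 0.5], [0, 0, 0]], turn=[0, 0, 0, 0, 0, 0, 0])

```text
time: 4.75
ee_pos: [0.5957, 0.1317, 0.2555]
eef_rot: [0.68, 0.733, 0.001, 0.001]
ft_force: [0.7, -0.6, -0.6]
width: 0.0239
grip_force: 25.0
```

>>> step_arm(delta_pos=[[-0.17, -0.6, 0.5], [-0.17, -1, 0.3], [-0.17, -1, 0], [-0.17, -1, 0], [-0.17, -1, 0], [-0.17, -1, 0], [-0.17, -1, 0], [-0.17, -1, 0], [-0.17, -1, 0], [-0.17, -1, 0], [-0.17, -1, 0], [-0.17, -1, 0]], turn=[-0.13, -0.13, -0.13, -0.13, -0.13, -0.13, -0.13, -0.13, -0.13, -0.13, -0.13, -0.13])

```text
time: 5.95
ee_pos: [0.5432, -0.1605, 0.2735]
eef_rot: [0.746, 0.666, -0.0, 0.0]
ft_force: [-0.6, 0.8, -0.5]
width: 0.0239
grip_force: 25.0
```

>>> step_arm(delta_pos=[[0, -0.36, -0.8], [0, 0, -1], [0, 0, -1], [0, 0, -1], [0, 0, -1], [0, 0, -1], [0, 0, -0.8], [0, 0, 0], [0, 0, 0], [0, 0, 0]], turn=[0, 0, 0, 0, 0, 0, 0, 0, 0, 0])

```text
time: 6.95
ee_pos: [0.5445, -0.168, 0.1099]
eef_rot: [0.746, 0.666, 0.001, 0.001]
ft_force: [-0.1, 0.1, -0.1]
width: 0.0237
grip_force: 25.0
```

Run:
```python
from r import *
s=read_state();print(s["ee_pos"],s["eef_rot"],s["width"])
for n in("top","side"):
    c=camera(n);P=cloud(c);np.savez(n+"2.npz",P=P,I=c["image"],K=c["mtx"],V=c["view"])
    B=masks(c["image"])["blue"];x,y,z=np.moveaxis(P,-1,0)
    s=B&(x>.48)&(x<.62)&(y>-.23)&(y<-.1)
    for a,b in((.028,.042),(.05,.14)):
        q=P[s&(z>a)&(z<b)]
        if len(q)>4: rect(q,n,str(a))
    if n=="side":
        I=c["image"][250:400,290:470];cv2.imwrite("pics/s2.png",cv2.resize(I,None,fx=4,fy=4)[:,:,::-1])
```

```text
[ 0.54454    -0.16803887  0.10994783] [7.46040125e-01 6.65900221e-01 6.34130073e-04 7.91188565e-04] 0.02373629955028176
top 0.028 157 c [ 549.4 -153.5] size [29.4 54.5] ang 81.1 mean [ 0.5507 -0.1503  0.0349]
top 0.05 6 c [ 554.7 -159.6] size [1.4 9.8] ang 86.3 mean [ 0.5546 -0.1595  0.0939]
side 0.028 462 c [ 543.5 -166.5] size [59.9 56.5] ang 84.6 mean [ 0.5404 -0.1697  0.0351]
side 0.05 174 c [ 541.4 -172.7] size [23.1 23.5] ang 76.6 mean [ 0.5367 -0.177   0.1068]
```

View pics/s2.png

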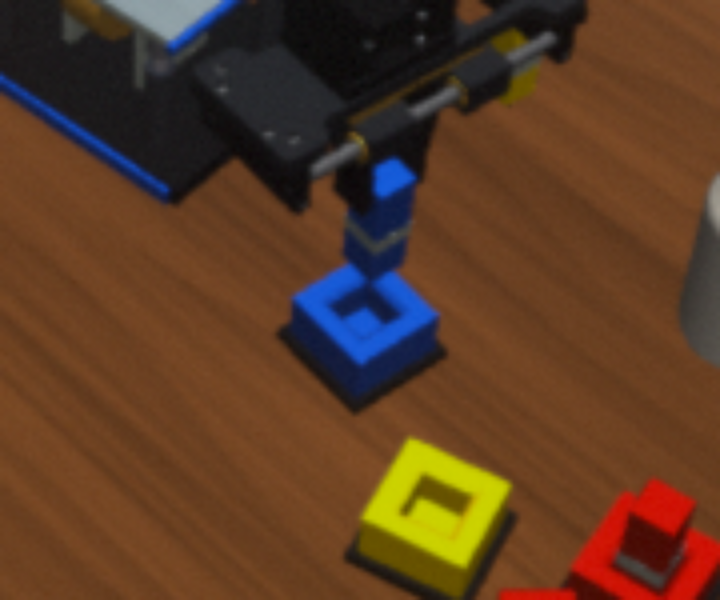

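The side crop shows the block held upright about 40 mm above the socket, with its yaw matching. I'll compare the block's faces with the socket's faces in this same view, so any camera bias cancels.

Run:
```python
from r import *
d=np.load("side2.npz");P=d["P"];B=masks(d["I"])["blue"];x,y,z=np.moveaxis(P,-1,0)
a=np.deg2rad(-6.5);ex=np.array([np.cos(a),np.sin(a)]);ey=np.array([-ex[1],ex[0]])
T=np.array([.5445,-.168])
def f(z0,z1,h,n):
    p=P[B&(x>.48)&(x<.62)&(y>-.23)&(y<-.1)&(z>z0)&(z<z1)]
    U=(p[:,:2]-T)@np.c_[ex,ey]*1000
    # -x face: small u ; -y face : small v
    u,v=U.T;mu,mv=np.median(np.sort(u)[:max(8,len(u)//4)]),np.median(np.sort(v)[:max(8,len(v)//4)])
    print(n,len(u),"x-face->c",round(mu+h,1),"y-face->c",round(mv+h,1))
f(.085,.14,12,"block");f(.006,.03,28,"sock")
for z0,z1,n in((.142,.153,"block top"),(.033,.038,"sock top")):
    m=B&(x>.48)&(x<.62)&(y>-.23)&(y<-.1)&(z>z0)&(z<z1);v,u=np.nonzero(m)
    q=cast(np.c_[u,v],d["K"],d["V"],(z0+z1)/2);w=((q[:,:2]-T)@np.c_[ex,ey]*1000);print(n,len(w),np.percentile(w,[3,50,97],axis=0).round(1).tolist())
# hole floor/mouth from first picture
for n in("side","top"):
    d=np.load(n+"0.npz");P=d["P"];B=masks(d["I"])["blue"];x,y,z=np.moveaxis(P,-1,0)
    m=B&(x>.48)&(x<.62)&(y>-.23)&(y<-.1)&(z>.032)&(z<.039);v,u=np.nonzero(m);q=cast(np.c_[u,v],d["K"],d["V"],.035);w=((q[:,:2]-T)@np.c_[ex,ey]*1000);print(n,w.min(0).round(1),w.max(0).round(1))
    m=(abs(x-.546)<.05)&(abs(y+.167)<.05)&(z>.004)&(z<.02)&B;w=((P[m][:,:2]-T)@np.c_[ex,ey]*1000);w=w[(abs(w)<18).all(1)];print(" floor",len(w),w.min(0).round(1),w.max(0).round(1))
```

```text
block 149 x-face->c -0.6 y-face->c -2.7
sock 326 x-face->c 0.5 y-face->c 1.2
block top 89 [[-14.1, -18.0], [-0.3, -9.3], [11.2, 1.7]]
sock top 308 [[-28.3, -26.5], [-5.2, -3.3], [25.7, 28.1]]
side [-30.1 -28.7] [28.1 30.5]
 floor 72 [-2.8 -1.7] [16.9 17.9]
top [-24.3 -26.1] [30.5 29.5]
 floor 91 [ -7.7 -14. ] [17.9 10.9]
```

>>> step_arm(delta_pos=[[0.065, 0.15, -0.4], [0, 0, -0.6], [0, 0, -0.3], [0, 0, -0.3], [0, 0, 0]], turn=[0, 0, 0, 0, 0])

```text
time: 7.55
ee_pos: [0.5446, -0.1636, 0.0671]
eef_rot: [0.746, 0.666, -0.001, -0.001]
ft_force: [-1.1, 0.8, -0.1]
width: 0.0243
grip_force: 25.0
```

>>> step_arm(delta_pos=[[0, 0, -0.1], [0, 0, -0.1], [0, 0, -0.1], [0, 0, 0]], turn=[0, 0, 0, 0])

```text
time: 7.95
ee_pos: [0.5453, -0.1636, 0.0609]
eef_rot: [0.746, 0.666, -0.0, -0.0]
ft_force: [0.4, 0.5, -1.5]
width: 0.0238
grip_force: 25.0
```

>>> step_arm(delta_pos=[[0, 0, -0.2], [0, 0, -0.2], [0, 0, -0.15], [0, 0, 0], [0, 0, 0]], turn=[0, 0, 0, 0, 0])

```text
time: 8.45
ee_pos: [0.5454, -0.1636, 0.0472]
eef_rot: [0.746, 0.666, -0.0, -0.0]
ft_force: [0.8, 0.2, -0.1]
width: 0.0234
grip_force: 25.0
```

>>> step_arm(delta_pos=[[0, 0, -0.1], [0, 0, -0.1], [0, 0, 0], [0, 0, 0]], turn=[0, 0, 0, 0])

```text
time: 8.85
ee_pos: [0.5464, -0.1636, 0.0434]
eef_rot: [0.746, 0.666, 0.001, 0.001]
ft_force: [-1.5, 0.8, 9.0]
width: 0.0236
grip_force: 25.0
```

It has touched the floor at the expected height with 9 N. I'll release and rise.

>>> step_arm(delta_pos=[[0, 0, 0.05], [0, 0, 0], [0, 0, 0], [0, 0, 0], [0, 0, 0], [0, 0, 0]], turn=[0, 0, 0, 0, 0, 0], grip=0)

```text
time: 9.45
ee_pos: [0.5454, -0.1636, 0.0435]
eef_rot: [0.746, 0.666, -0.0, -0.0]
ft_force: [-0.6, 1.1, -0.1]
width: 0.0638
grip_force: 0.0
```

>>> step_arm(delta_pos=[[0, 0, 0.4], [0, 0, 0.8], [0, 0, 1], [0, 0, 1], [0, 0, 1], [0, 0, 1], [0, 0, 1], [0, 0.5, 1], [0, 1, 1], [0, 1, 0.5], [0, 1, 0]], turn=[0, 0, 0, 0, 0, 0, 0, 0, 0, 0, 0])

```text
time: 10.55
ee_pos: [0.5462, -0.0757, 0.2641]
eef_rot: [0.746, 0.666, 0.002, 0.001]
ft_force: [-0.9, 0.2, 0.1]
width: 0.087
grip_force: 0.0
```

Run:
```python
from r import *
s=read_state();print(s["time"],s["ee_pos"],s["eef_rot"],s["width"])
for n in("top","side"):
    c=camera(n);P=cloud(c);np.savez(n+"3.npz",P=P,I=c["image"],K=c["mtx"],V=c["view"])
    B=masks(c["image"])["blue"];x,y,z=np.moveaxis(P,-1,0)
    q=P[B&(x>.48)&(x<.62)&(y>-.23)&(y<-.1)&(z>.06)]
    if len(q): rect(q,n,"block");print(np.sort(q[:,2])[::-12].round(4))
    I=c["image"]
    if n=="side":cv2.imwrite("pics/s3.png",cv2.resize(I[140:440,180:560],None,fx=2,fy=2)[:,:,::-1])
```

```text
10.55 [ 0.5462095  -0.07568933  0.26405862] [0.74616631 0.66575642 0.00160988 0.00127549] 0.08696603803931444
side block 183 c [ 544.1 -165.8] size [26.4 26.2] ang 81.5 mean [ 0.5412 -0.1681  0.0761]
[0.0861 0.083  0.0824 0.0817 0.0813 0.0807 0.0801 0.0794 0.0786 0.0774
 0.0753 0.0727 0.0694 0.067  0.064  0.0607]
```

View pics/s3.png

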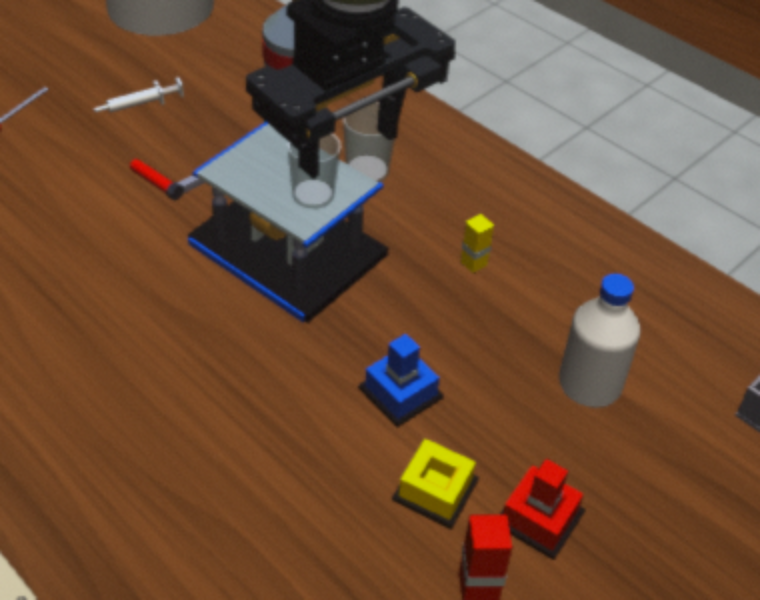

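The block is home: its top is at about 0.080, and the crop shows it seated at (403,355). Next is the lever handle.

>>> step_arm(delta_pos=[[-0.13, 1, 0], [-0.13, 1, 0], [-0.13, 1, 0], [-0.13, 1, 0], [-0.13, 1, 0], [-0.13, 1, 0], [-0.13, 1, 0], [-0.13, 1, 0], [-0.13, 1, 0], [-0.13, 1, 0], [-0.13, 1, 0], [-0.13, 0.5, 0]], turn=[0.14, 0.14, 0.14, 0.14, 0.14, 0.14, 0.14, 0.14, 0.14, 0.14, 0.14, 0.14])

```text
time: 11.85
ee_pos: [0.5058, 0.2144, 0.2608]
eef_rot: [0.674, 0.739, -0.0, -0.0]
ft_force: [-0.1, 0.7, -0.8]
width: 0.0872
grip_force: 0.0
```

>>> step_arm(delta_pos=[[0, 0.2, -0.6], [0, 0.2, -1], [0, 0, -1], [0, 0, -0.6], [0, 0, 0], [0, 0, 0]], turn=[0, 0, 0, 0, 0, 0])

```text
time: 12.45
ee_pos: [0.5067, 0.2205, 0.181]
eef_rot: [0.676, 0.737, -0.0, 0.0]
ft_force: [-0.1, 0.8, 0.5]
width: 0.0872
grip_force: 0.0
```

Run:
```python
from r import *
s=read_state();print(s["time"],s["ee_pos"],s["eef_rot"],s["width"])
c=camera("side");I=c["image"]
cv2.imwrite("pics/s4.png",cv2.resize(I[120:320,190:410],None,fx=3,fy=3)[:,:,::-1])
```

```text
12.45 [0.50665396 0.22052924 0.18095496] [ 6.75560608e-01  7.37304399e-01 -2.64971900e-04  1.34698771e-04] 0.08715817722571527
```

View pics/s4.png

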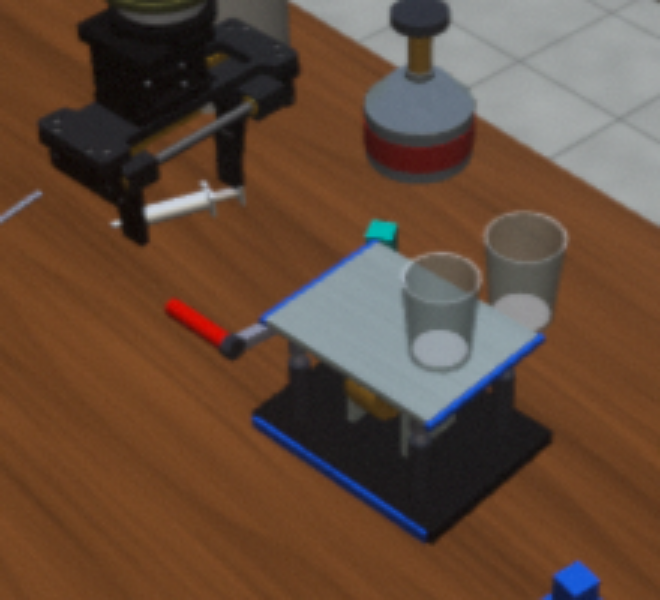

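The fingers straddle the handle line and the way down is clear. I'll descend and grip.

>>> step_arm(delta_pos=[[0, 0.1, -0.6], [0, 0, -0.9], [0, 0, -0.9], [0, 0, -0.9], [0, 0, -0.7], [0, 0, -0.4], [0, 0, 0]], turn=[0, 0, 0, 0, 0, 0, 0])

```text
time: 13.2
ee_pos: [0.5058, 0.2236, 0.0698]
eef_rot: [0.675, 0.738, -0.001, -0.0]
ft_force: [-0.7, 0.6, 0.4]
width: 0.0868
grip_force: 0.0
```

>>> step_arm(delta_pos=[[0, 0, 0], [0, 0, 0], [0, 0, 0], [0, 0, 0], [0, 0, 0], [0, 0, 0], [0, 0, 0], [0, 0, 0], [0, 0, 0], [0, 0, 0], [0, 0, 0], [0, 0, 0]], turn=[0, 0, 0, 0, 0, 0, 0, 0, 0, 0, 0, 0], grip=1, newtons=25)

```text
time: 14.4
ee_pos: [0.5057, 0.224, 0.0716]
eef_rot: [0.675, 0.738, -0.001, -0.001]
ft_force: [-8.6, -1.8, 13.8]
width: 0.008
grip_force: 20.4
```

The 8 mm opening and the 14 N upward force don't fit a 16 mm bar, so I'll look.

Run:
```python
from r import *
s=read_state();print(s["ee_pos"],s["ft_force"],s["torque"],s["width"],s["grip_force"])
c=camera("side");I=c["image"];P=cloud(c)
M=masks(I)["red"];M[:180]=0;M[260:]=0;M[:,:225]=0;M[:,300:]=0
v,u=np.nonzero(M);print(len(u),u.min(),u.max(),v.min(),v.max(),np.percentile(P[M],[5,50,95],axis=0).round(3).tolist())
cv2.imwrite("pics/s5.png",cv2.resize(I[150:270,210:370],None,fx=5,fy=5,interpolation=cv2.INTER_CUBIC)[:,:,::-1])
```

```text
[0.50566764 0.22395618 0.07164551] [-8.55820182 -1.81957724 13.77814385] [-0.6835831   2.06077015  0.00487841] 0.008007723206756044 20.382744669914246
86 245 266 221 235 [[0.496, 0.184, 0.09], [0.502, 0.203, 0.097], [0.511, 0.243, 0.101]]
```

View pics/s5.png

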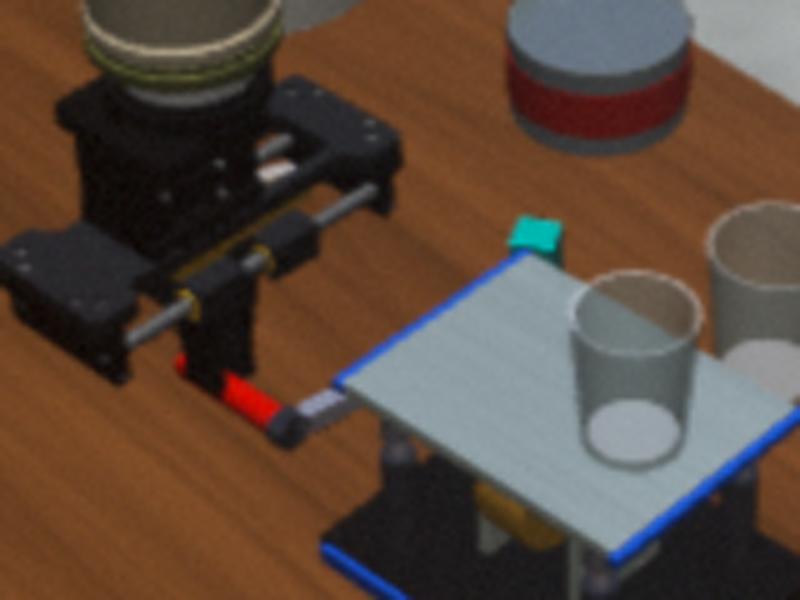

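The crop shows the handle between the fingers, but the fingertips near (215,390) barely reach below the bar. I'll measure the height of the fingertips.

Run:
```python
from r import *
for n in("side","top"):
    c=camera(n);I=c["image"];P=cloud(c);x,y,z=np.moveaxis(P,-1,0)
    dark=(I.max(-1)<70)&(abs(x-.506)<.06)&(abs(y-.224)<.025)&(z>.03)&(z<.16)
    q=P[dark];print(n,len(q))
    for a in np.arange(.05,.16,.01):
        p=q[(q[:,2]>=a)&(q[:,2]<a+.01)]
        if len(p):print(round(a,2),len(p),p.min(0).round(3),p.max(0).round(3))
    if n=="side":
        d=np.load("side0.npz");V=c["view"];K=c["mtx"]
        for w in([.5057,.224,.0716],[.5057,.224,.0906]):
            k=V[:3,:3]@w+V[:3,3];u,v=K[0,0]*k[0]/-k[2]+K[0,2],K[1,1]*-k[1]/-k[2]+K[1,2];print(u,v,"crop",(u-210)*5,(v-150)*5)
s=read_state();print(s["time"],s["ee_pos"],s["ft_force"],s["width"],s["grip_force"])
```

```text
side 207
0.08 5 [0.496 0.22  0.088] [0.499 0.237 0.089]
0.09 14 [0.493 0.214 0.09 ] [0.517 0.238 0.099]
0.1 40 [0.491 0.21  0.101] [0.519 0.234 0.11 ]
0.11 41 [0.49  0.211 0.11 ] [0.519 0.235 0.12 ]
0.12 41 [0.489 0.21  0.12 ] [0.519 0.234 0.13 ]
0.13 40 [0.489 0.21  0.13 ] [0.52  0.23  0.139]
0.14 22 [0.487 0.209 0.141] [0.526 0.225 0.148]
0.15 4 [0.521 0.213 0.152] [0.528 0.218 0.154]
254.95458085812197 232.32264601935688 crop 224.77290429060986 411.6132300967844
254.31279781570504 226.50693248669756 crop 221.5639890785252 382.5346624334878
top 0
14.55 [0.50605133 0.22438754 0.07294831] [-13.37638236  -3.68700468  26.35578272] 0.0028740021243137495 15.436310023069382
```

The fingertips look about 20 mm higher than the reported TCP, so they are slipping off the top of the bar. I'll open and measure again.

>>> step_arm(delta_pos=[[0, 0, 0], [0, 0, 0], [0, 0, 0], [0, 0, 0], [0, 0, 0], [0, 0, 0], [0, 0, 0], [0, 0, 0]], turn=[0, 0, 0, 0, 0, 0, 0, 0], grip=0)

```text
time: 15.35
ee_pos: [0.5064, 0.2238, 0.071]
eef_rot: [0.675, 0.738, -0.0, -0.0]
ft_force: [0.3, 1.0, -0.8]
width: 0.0592
grip_force: 0.0
```

Run:
```python
from r import *
s=read_state();print(s["time"],s["ee_pos"],s["ft_force"],s["width"],s["grip_force"])
c=camera("side");I=c["image"];P=cloud(c);x,y,z=np.moveaxis(P,-1,0)
M=masks(I)["red"];M[:180]=0;M[260:]=0;M[:,:225]=0;M[:,300:]=0
print(M.sum(),np.percentile(P[M],[5,50,95],axis=0).round(3).tolist())
dark=(I.max(-1)<70)&(abs(x-.506)<.09)&(abs(y-.224)<.025)&(z>.03)&(z<.16)
for nm,q in(("near",P[dark&(x<.49)]),("far",P[dark&(x>.52)])):
    q=q[np.argsort(q[:,2])];print(nm,len(q),q[:40:5].round(3).tolist())
cv2.imwrite("pics/s6.png",cv2.resize(I[150:270,210:370],None,fx=5,fy=5,interpolation=cv2.INTER_CUBIC)[:,:,::-1])
```

```text
15.35 [0.50637029 0.223826   0.07095445] [ 0.33848863  0.96591997 -0.80678979] 0.05917711728322255 0.0
142 [[0.495, 0.187, 0.089], [0.502, 0.215, 0.097], [0.511, 0.244, 0.102]]
near 110 [[0.47, 0.217, 0.096], [0.467, 0.229, 0.099], [0.469, 0.235, 0.1], [0.472, 0.21, 0.103], [0.469, 0.21, 0.104], [0.468, 0.213, 0.106], [0.478, 0.214, 0.108], [0.467, 0.223, 0.109]]
far 158 [[0.536, 0.225, 0.096], [0.534, 0.229, 0.098], [0.541, 0.214, 0.101], [0.534, 0.217, 0.102], [0.541, 0.218, 0.104], [0.532, 0.226, 0.107], [0.537, 0.22, 0.109], [0.536, 0.234, 0.11]]
```

View pics/s6.png

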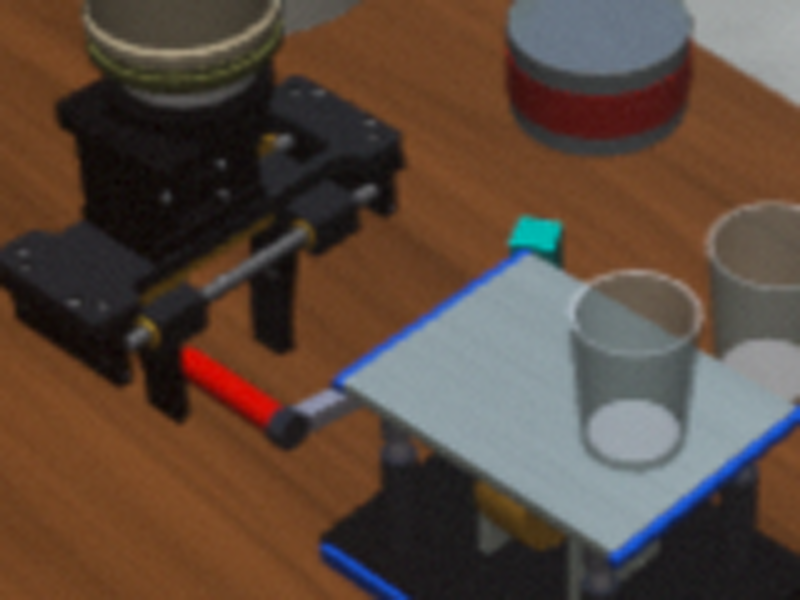

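In this crop the fingertips are at (170,415) and (275,345), which puts the real tips near z = 0.093, about 21 mm above the reported TCP. I'll lower by that much and grip again.

>>> step_arm(delta_pos=[[0, 0, -0.2], [0, 0, -0.3], [0, 0, -0.3], [0, 0, -0.1], [0, 0, 0]], turn=[0, 0, 0, 0, 0])

```text
time: 15.9
ee_pos: [0.506, 0.2236, 0.0478]
eef_rot: [0.675, 0.738, -0.001, -0.0]
ft_force: [0.0, 0.4, -0.0]
width: 0.0865
grip_force: 0.0
```

>>> step_arm(delta_pos=[[0, 0, 0], [0, 0, 0], [0, 0, 0], [0, 0, 0], [0, 0, 0], [0, 0, 0], [0, 0, 0], [0, 0, 0], [0, 0, 0], [0, 0, 0], [0, 0, 0], [0, 0, 0]], turn=[0, 0, 0, 0, 0, 0, 0, 0, 0, 0, 0, 0], grip=1, newtons=25)

```text
time: 17.1
ee_pos: [0.5055, 0.2238, 0.0484]
eef_rot: [0.675, 0.738, -0.001, -0.001]
ft_force: [-5.8, -0.1, 4.0]
width: 0.0151
grip_force: 25.0
```

>>> step_arm(delta_pos=[[0.057, 0.005, 0.23], [0.057, 0.005, 0.23], [0.088, 0.008, 0.22], [0.088, 0.008, 0.22], [0.118, 0.01, 0.205], [0.118, 0.01, 0.205], [0.145, 0.013, 0.187], [0.145, 0.013, 0.187], [0.17, 0.015, 0.165], [0.17, 0.015, 0.165], [0, 0, 0]], turn=[0, 0, 0, 0, 0, 0, 0, 0, 0, 0, 0], newtons=30)

```text
time: 18.2
ee_pos: [0.5305, 0.2263, 0.0999]
eef_rot: [0.675, 0.738, -0.004, -0.003]
ft_force: [-31.6, -5.9, 22.5]
width: 0.0152
grip_force: 30.0
```

>>> step_arm(delta_pos=[[-0.07, 0, 0.04], [-0.07, 0, 0.04], [0, 0, 0], [0, 0, 0]], turn=[0, 0, 0, 0])

```text
time: 18.6
ee_pos: [0.5307, 0.2262, 0.1008]
eef_rot: [0.675, 0.738, -0.001, -0.001]
ft_force: [-8.3, -0.6, -2.7]
width: 0.0151
grip_force: 30.0
```

Run:
```python
from r import *
s=read_state();print(s["time"],s["ee_pos"],s["ft_force"],s["torque"],s["width"],s["grip_force"])
for n in("side","top"):
    c=camera(n);I=c["image"];P=cloud(c);x,y,z=np.moveaxis(P,-1,0)
    M=masks(I)["red"]&(abs(x-.53)<.05)&(abs(y-.22)<.06)&(z>.05)
    if M.sum()>4: print(n,M.sum(),np.percentile(P[M],[5,50,95],axis=0).round(3).tolist())
    g=(z>.115)&(z<.145)&(x>.55)&(x<.65)&(y>.1)&(y<.15);print(n,"plat",np.median(z[g]))
```

```text
18.6 [0.53074685 0.22620327 0.10075374] [-8.29179448 -0.62619086 -2.7411736 ] [-0.28500925  2.05027851  0.02774347] 0.015143954088562298 29.994630217552185
side 90 [[0.522, 0.188, 0.138], [0.528, 0.206, 0.145], [0.537, 0.224, 0.149]]
side plat 0.13162600873329222
top 18 [[0.503, 0.162, 0.14], [0.536, 0.187, 0.144], [0.543, 0.191, 0.464]]
top plat 0.13025750199193764
```

>>> step_arm(delta_pos=[[0.12, 0.01, 0.104], [0.12, 0.01, 0.104], [0.13, 0.011, 0.091], [0.13, 0.011, 0.091], [0.137, 0.012, 0.078], [0.137, 0.012, 0.078], [0.145, 0.013, 0.065], [0.145, 0.013, 0.065], [0, 0, 0], [0, 0, 0]], turn=[0, 0, 0, 0, 0, 0, 0, 0, 0, 0])

```text
time: 19.7
ee_pos: [0.5583, 0.2288, 0.1193]
eef_rot: [0.675, 0.738, 0.0, -0.0]
ft_force: [-9.6, -1.9, 8.3]
width: 0.0147
grip_force: 30.0
```

>>> step_arm(delta_pos=[[0.151, 0.013, 0.06], [0.151, 0.013, 0.06], [0.154, 0.013, 0.042], [0.154, 0.013, 0.042], [0.156, 0.014, 0.027], [0.156, 0.014, 0.027], [0.16, 0.014, 0.012], [0.16, 0.014, 0.012], [0, 0, 0], [0, 0, 0]], turn=[0, 0, 0, 0, 0, 0, 0, 0, 0, 0])

```text
time: 20.7
ee_pos: [0.59, 0.2315, 0.1263]
eef_rot: [0.675, 0.738, 0.001, 0.0]
ft_force: [-6.1, -1.2, 6.1]
width: 0.015
grip_force: 30.0
```

Run:
```python
from r import *
s=read_state();print(s["time"],s["ee_pos"],s["ft_force"],s["width"],s["grip_force"])
for n in("side","top"):
    c=camera(n);I=c["image"];P=cloud(c);x,y,z=np.moveaxis(P,-1,0)
    M=masks(I)["red"]&(abs(x-.59)<.06)&(abs(y-.22)<.06)&(z>.1)&(z<.2)
    if M.sum()>4:
        print(n,M.sum(),np.percentile(P[M],[5,50,95],axis=0).round(3).tolist());v,u=np.nonzero(M);rect(cast(np.c_[u,v],c["mtx"],c["view"],.162),n,"handle")
    g=(z>.12)&(z<.15)&(x>.55)&(x<.65)&(y>.1)&(y<.15);print(n,"plat",g.sum(),np.median(z[g]))
    if n=="side":cv2.imwrite("pics/s7.png",cv2.resize(I[110:310,190:410],None,fx=3,fy=3)[:,:,::-1])
```

```text
20.7 [0.58995878 0.23150875 0.12634731] [-6.14152738 -1.18133193  6.06122738] 0.014976479065122525 29.98990148305893
side 90 [[0.581, 0.195, 0.159], [0.587, 0.213, 0.167], [0.597, 0.235, 0.174]]
side handle 90 c [590.9 224.9] size [21.7 64.1] ang 3.5 mean [0.5916 0.218  0.162 ]
side plat 533 0.1363157577379328
top 9 [[0.59, 0.191, 0.164], [0.596, 0.192, 0.166], [0.601, 0.194, 0.169]]
top handle 9 c [595.3 193. ] size [12.1  2.4] ang 2.0 mean [0.5965 0.1927 0.162 ]
top plat 828 0.1350504623113049
```

View pics/s7.png

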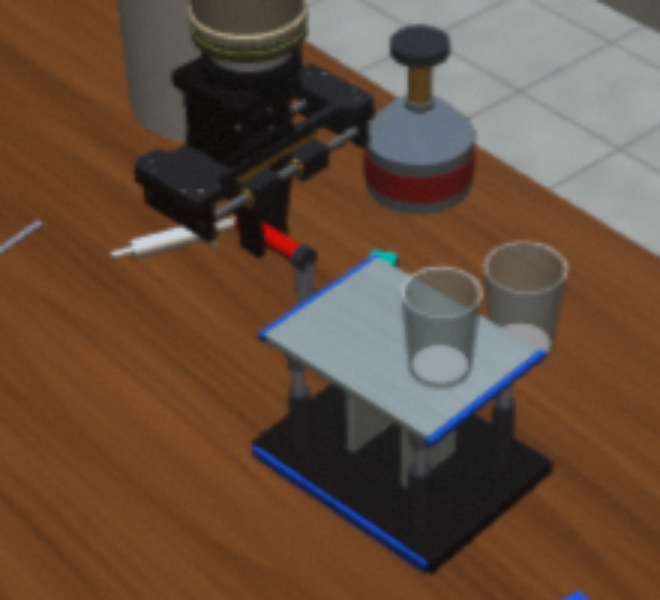

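The crop shows the lever arm vertical at (305,290) and the platform at 0.135, raised the full 15 mm. The beaker is still standing at (440,330), so I'll hand in.

```bash
python3 -c "
from bench import *
print(close_job())"
```

```text
the job is handed in; nothing more can be done
None
```

The job is handed in at 20.7 s: the blue block is fully home in its blue slot, and the cam lever is held at its highest point with the platform up about 15 mm and the beaker still standing on it.

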